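# Set out tonight's pill tube

### The arm

A 7-joint arm with a two-finger parallel gripper is mounted at the origin on the work surface. World frame = base frame: x ahead of the robot, y to its left, z up, the work surface at z = 0. Lengths are in m, angles in rad, forces in N, time in s.
With the tool pointing down it reaches from about 0.425 to 1.025 m from the base axis. Payload 9.4 kg.
Tool frame: the origin (TCP) lies at the very end of the fingers, on their centre line; the grasp point (between the pads) lies 19 mm behind it; z points along the fingers, y is the line along which they close (so a half turn about z gives the same grasp; the last joint's range is limited). The gripper opens to 93 mm and grips with 3 to 60 N. Pads are 15 mm wide; open, the fingers measure 128 mm over their backs; the gripper's body (75 mm by 188 mm) begins 65 mm behind the grasp point.
Start: joints at [1.258, 0.599, -0.003, 1.599, 0.002, 0.943, -0.08], TCP at [0.169, -0.705, 0.219] pointing down, gripper open.
Joint ranges: [-2.57, 2.57], [-0.35, 1.97], [-1.29, 1.29], [0.11, 2.56], [-1.05, 4.19], [0.11, 1.86], [-2.63, 2.63]. Speed limits (rad/s): [2.22, 2.22, 3.01, 3.01, 3.14, 3.14, 3.14].

### API

Orientations are given as a unit quaternion [w, x, y, z].
In Python, from bench import env gives the robot as it stands.
- The arm moves only by the tool drive_tool, never from a script. Its argument "moves" is text: rows parted by semicolons, each of 5 numbers parted by spaces: the shift along the tool's x, y, z in mm, then the turn about the tool's z in rad, then the closure, from -1 (fully open) to 1 (shut). In form: dx dy dz turn gripper; .... A call has 1 to 12 rows; each row is the pose to reach, as a shift and turn from the pose commanded when the call began, along the tool's axes at that moment; what a row does not reach only later rows make up. A row lasts 1/8 s, in which the tool goes at most 62.5 mm and 10.7 degrees, less where a joint would pass 70% of its speed; a pose out of reach is approached as far as the arm can. A call with a gripper value outside its range is refused whole. The fingers move at their own pace and stop on an object; "grip_force" is the grip in N (left out, the last holds). Time passes only in rows, so rows that repeat a pose let the fingers close. It gives the time, the measured TCP pose, the force, the opening and the grip force at its end, in the units of the state.
- env.sense(): the state, without advancing time (a new reading comes with each control period).
- env.get_image(name): name is "side" or "top" or "wrist"; returns a dict with "color" (480x640x3 uint8, blue, green, red), "fx", "fy", "cx", "cy" (pixels), "camera_from_world" (4x4, takes a point from world to camera coordinates); the wrist camera has in their place "hand_eye" (4x4, takes a point from camera to tool coordinates, whose origin is the TCP and whose axes are the flange's). Camera axes: x right, y down, z forward; pixel columns grow to the right and rows downward; lengths in m; the calibration is good to about 2 mm. A picture is of the moment at which its call begins: read the wrist's pose just before it. There is no depth.
- env.sign_off(): hands the job in; it is judged then, once.
The state is a dict: "t": time; "qpos": joint angles; "qvel": joint speeds; "joint_efforts": joint torques, N m; "tool_pos": TCP position; "tool_rot": TCP orientation; "wrist_force": force on the tool from outside, world axes, zero at the start; "wrist_torque": the same for the moment, N m; "width": opening from 0.0 (shut) to 1.0 (fully open); "gripper_force": force on a finger pad.
Only numpy, scipy, OpenCV 4.12 (cv2) and the standard library are available. Lean on these libraries where they do the work, as an engineer would, in place of code of your own. Each camera call takes 0.05 s, during which the arm holds its last target. There are 200 camera calls.

### The job

The medicine box by the bed is latched: swing its latch lever all the way forward and down out of the way, then lift the lid by its front lip past upright until it leans back open by itself. Take the round-ended pill tube out of the tray and set it down gently in the bowl, letting go of it there and leaving the lid open. Leave the other things in the tray and everything else around where they are.

Things in the scene. Friction and masses are not known exactly. Their poses are not given: they have to be found in the camera images.
- box: wooden medicine box fixed to the surface, 140 (x) x 200 (y) x 75 mm high, walls 6 mm; origin at the centre of its underside, x axis from its front (latch side, towards the robot) to its back (lid hinges), z up. A brass hinge block 40 mm wide in the middle of the front face carries the latch
- tray (a point): middle of the grey tray's top face inside the box, 58 mm above the surface, 17 mm below the box rim; three pockets open in it in a row along box y, at y = -55, 0 and +55 mm, each 56 (x) x 22 (y) mm and 4 mm deep
- lid (a joint): lid angle, rad: 0 shut, 1.85 at its stop, leaning back open. A wooden plate 165 (x) x 200 (y) x 10 mm, about 0.25 kg, no handle; at the front it overhangs the box by a 25 mm lip, open below, under which a tilted finger fits from the front. The light hinge does not hold it: it falls shut until past upright (1.57), then falls open to the stop
- lid_lip (a point): middle of the lower front edge of the lid's lip (when shut 75.5 mm above the surface, at x = -95 mm in the box frame); turns with the lid
- lid_hinge (a point): middle of the lid's hinge axis, which runs along the box's y; at x = +70, z = 75.5 mm in the box frame; the lid's underside lies in the plane through the hinge axis and the lip edge
- latch (a joint): latch lever angle, rad: 0 upright, its hook over the lip, which blocks the lid; grows as the lever's top swings forward (box -x) and down; at its stop, 1.75, it lies forward, just below level. Stiff: needs about 2 N at the tab and stays where it is left; the hook is clear of the lid past 0.4
- latch_tab (a point): grip point on the latch's tab; turns with the lever. The lever is an upright brass plate 24 mm wide (box y), 4 mm thick (box x), its top 40 mm above the lid's top when shut; this point lies mid-width and mid-thickness, 13 mm below its upper end, 9 mm ahead (box -x) of the hinge axis and 72 mm above it when shut. A 5 mm thick hook of the same width lies just over the lid
- latch_hinge (a point): middle of the latch lever's hinge axis, which runs along box y; at x = -90, z = 40 mm in the box frame
- tube_center (a point): centre of the pill tube: a plain aluminium rod with round ends, 18 mm in diameter and 50 mm long, 30 g, lying in a tray pocket along its own x axis (along the box's x within 0.1 rad at the start, either way), its middle 5 mm above the tray top
- tin: small round upright aluminium tin, 20 mm in diameter, 13 mm high, standing in another tray pocket; origin at the centre of its underside; leave alone
- case: small flat-sided aluminium case 46 x 16 x 14 mm lying in the remaining tray pocket; origin at the centre of its underside; leave alone
- bowl_in (a point): centre of the inner floor of the loose stoneware bowl (open, no handle, rim 140 mm across, 50 mm high, flat inner floor about 50 mm across, 5 mm above the surface), left or right of the box
- bowl: the same bowl; origin at the centre of its underside, z up
- mug: mug with a handle, 84 mm across, 85 mm high, on the other side of the box from the bowl; origin at the centre of its underside; leave alone
- pen: brass pen lying flat, 140 mm long, 10 mm thick; origin on its underside; leave alone
- glasses: folded black reading glasses, 50 x 120 x 8 mm; origin at the centre of the underside; leave alone
- cream: small white jar with a metal cap, 56 mm across, 45 mm high, beside the back of the box; origin at the centre of its underside; leave alone
Things that resemble listed ones, but are neither listed nor needed, are in the scene too. Leave any black or green look-alike of the bowl alone.

How it is judged:
By the outcome, as a careful person would: the job done as asked, in the order asked, and still so for the second after the job is handed in, with the robot touching nothing.
It also fails if it takes over 72 s, if anything falls off the work surface, if the arm or the gripper's body presses on something with over 40 N, if the wrist force passes 120 N, or if a joint passes its speed limit or range.

## Working session

There is one attempt and no reset: what is moved stays moved. The work goes in short steps, Python scripts to look and compute and a tool call to move; the robot and the scene stay as the last step left them, time stands still between calls to the robot, and variables do not carry over. Pictures are saved under pics/ and viewed, at most 10 in all, crops included, and the job is handed in when it is done.

Besides the shell and the picture viewer there is one more tool, called in YAML: its name, and indented under it one key for each argument. drive_tool: Moves the arm, as the interface text tells. Its arguments: {"type":"object","properties":{"moves":{"type":"string"},"grip_force":{"type":"number"}},"required":["moves"]}

```bash
mkdir -p pics; ls; python3 - <<'E'
from bench import env
import cv2,numpy as np
s=env.sense();print(s)
for n in("side","top"):
    i=env.get_image(n);cv2.imwrite(f"pics/{n}0.png",i["color"]);print(n,i["fx"],i["fy"],i["cx"],i["cy"],np.round(i["camera_from_world"],4).tolist())
i=env.get_image("wrist");print(i["fx"],i["cx"],i["cy"],np.round(i["hand_eye"],4).tolist())
E
```

```text
pics
{'t': 0.0, 'qpos': array([ 1.25830643,  0.60009264, -0.00250569,  1.60010296,  0.00174548,
        0.94287953, -0.07978816]), 'qvel': array([ 0.00035291,  0.00230246,  0.00023612,  0.00111398,  0.00166011,
        0.00100151, -0.0001053 ]), 'joint_efforts': array([ 3.46159723e-03, -7.65054989e+01,  1.49833538e+00, -2.52354097e+01,
       -5.23815374e-02,  1.69423269e-02,  1.72769851e-04]), 'tool_pos': array([ 0.1692343 , -0.70449138,  0.21779357]), 'tool_rot': array([-7.26119292e-04,  9.93057739e-01,  1.17625590e-01, -1.43407381e-04]), 'wrist_force': array([-0.36285019,  0.21133119,  0.87790411]), 'wrist_torque': array([-0.00308028, -0.02007538,  0.05249893]), 'gripper_force': 0.0, 'width': 0.998020998423869}
side 579.6263020203021 579.6263020203021 311.23269339034636 241.02857526666256 [[-0.8792, -0.4764, -0.008, 0.4494], [-0.3376, 0.6348, -0.695, 0.2326], [0.3362, -0.6083, -0.719, 1.3138], [0.0, 0.0, 0.0, 1.0]]
top 489.19935440681394 489.19935440681394 323.9196572313154 240.6756814396983 [[-0.0031, -1.0, -0.0073, 0.0347], [-0.9829, 0.0044, -0.1839, 0.529], [0.1839, 0.0066, -0.9829, 1.1479], [0.0, 0.0, 0.0, 1.0]]
432.33598003838955 317.8343912679212 238.17882337757237 [[-0.0002, -0.9601, -0.2796, 0.0776], [1.0, -0.0, -0.0007, -0.0006], [0.0007, -0.2796, 0.9601, -0.1669], [0.0, 0.0, 0.0, 1.0]]
```

View pics/top0.png

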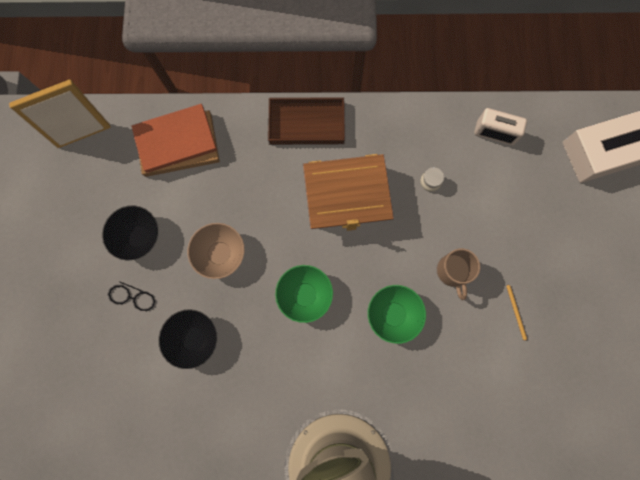

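View pics/side0.png

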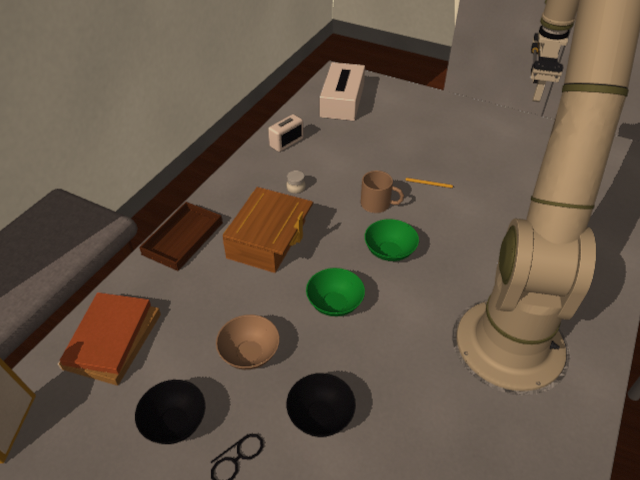

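The top view shows the lid with corners near (304,162), (384,156), (392,218) and (311,227), and the latch tab at (352,224). The brown bowl is at (217,251). Green look-alike bowls stand in front of the box at (304,294) and (397,314). The side view agrees: the latch is upright at (298,228).

```bash
cat > h.py <<'E'
from bench import env
import cv2,numpy as np
from scipy.spatial.transform import Rotation as R
def rq(q): return R.from_quat([q[1],q[2],q[3],q[0]])
def ray(i,uv,s=None):
    d=np.array([(uv[0]-i["cx"])/i["fx"],(uv[1]-i["cy"])/i["fy"],1.])
    if "hand_eye" in i:
        T=np.eye(4);T[:3,:3]=rq(s["tool_rot"]).as_matrix();T[:3,3]=s["tool_pos"];T=T@i["hand_eye"]
    else: T=np.linalg.inv(i["camera_from_world"])
    return T[:3,3],T[:3,:3]@d
def onz(i,uv,z,s=None):
    o,d=ray(i,uv,s);return o+d*(z-o[2])/d[2]
def blobs(mask,amin=200):
    mask=cv2.morphologyEx(mask,cv2.MORPH_OPEN,np.ones((3,3)))
    return [c for c in cv2.findContours(mask,cv2.RETR_EXTERNAL,cv2.CHAIN_APPROX_NONE)[0] if cv2.contourArea(c)>amin]
E
python3 - <<'E'
from h import *
i=env.get_image("top");hsv=cv2.cvtColor(i["color"],cv2.COLOR_BGR2HSV)
for n,lo,hi in(("brown",(3,90,60),(25,255,255)),("green",(45,120,40),(80,255,255))):
    for c in blobs(cv2.inRange(hsv,lo,hi)):
        (u,v),wh,a=cv2.minAreaRect(c)
        if not(120<v<360 and 150<u<480):continue
        print(n,(int(u),int(v)),np.round(wh),round(a,1),cv2.contourArea(c))
        if n=="brown" and 300<u<400:
            P=np.array([onz(i,p,.0855)[:2] for p in c[:,0]],np.float32)
            r=cv2.minAreaRect(P*1000);print(" lid rect mm",r,np.round(cv2.boxPoints(r)).tolist())
        else:
            P=np.array([onz(i,p,.05)[:2] for p in c[:,0]],np.float32)*1000
            print(" rim circle",cv2.minEnclosingCircle(P),cv2.fitEllipse(P)[:2])
big=cv2.resize(i["color"][140:250,180:420],None,fx=3.3,fy=3.3,interpolation=cv2.INTER_CUBIC);cv2.imwrite("pics/lid.png",big)
E
```

```text
brown (460, 270) [43. 40.] 43.5 846.5
 rim circle ((446.3832702636719, -297.61029052734375), 58.329769134521484) ((448.1753845214844, -292.29498291015625), (93.61701202392578, 94.8663330078125))
brown (217, 250) [53. 51.] 90.0 2055.0
 rim circle ((506.3799743652344, 296.7953186035156), 67.29251861572266) ((506.63653564453125, 291.9378967285156), (121.70719909667969, 131.74827575683594))
brown (347, 193) [73. 84.] 83.3 5435.5
 lid rect mm ((639.484375, -25.221603393554688), (183.030517578125, 200.3519287109375), 6.712336540222168) [[537.0, 64.0], [560.0, -135.0], [742.0, -114.0], [719.0, 85.0]]
brown (306, 122) [35. 75.] 88.8 2162.5
 lid rect mm ((820.81787109375, 74.8716049194336), (91.44893646240234, 186.17855834960938), 0.9235146641731262) [[774.0, 167.0], [777.0, -19.0], [868.0, -17.0], [865.0, 169.0]]
brown (174, 139) [61. 80.] 78.7 4357.0
 rim circle ((784.356201171875, 411.8311767578125), 122.59265899658203) ((790.6029052734375, 408.7012023925781), (177.19252014160156, 232.58103942871094))
green (396, 314) [56. 55.] 90.0 2448.5
 rim circle ((351.6893310546875, -139.6173095703125), 67.20320129394531) ((351.69097900390625, -139.5159149169922), (131.69944763183594, 132.2106475830078))
green (304, 293) [55. 54.] 90.0 2372.0
 rim circle ((400.8602294921875, 80.91716003417969), 67.06745910644531) ((400.8721923828125, 80.9401626586914), (131.2294464111328, 132.0626678466797))
```

View pics/lid.png

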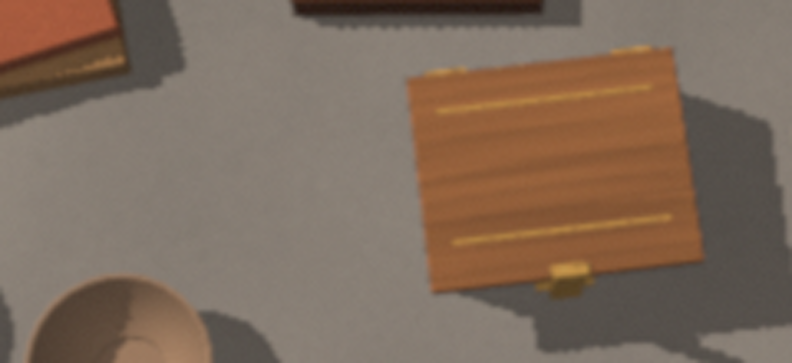

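```bash
python3 - <<'E'
from h import *
i=env.get_image("top")
o=np.array([180,140]);C=[(np.array(p)+.5)/3.3+o-.5 for p in((432,293),(703,260),(408,76),(673,49))]
P=np.array([onz(i,c,.0855)[:2] for c in C]);print(P.round(4))
y=(P[0]-P[1]+P[2]-P[3]);y/=np.linalg.norm(y);x=np.array([y[1],-y[0]])
print("x",x,"yaw",np.arctan2(x[1],x[0]),"len",(P[2:]-P[:2])@x,(P[[0,2]]-P[[1,3]])@y)
b=P.mean(0)+x*.0125;print("box",b)
s=env.sense();t=s["tool_pos"];M=rq(s["tool_rot"]).as_matrix();print(M.round(3))
xc=np.append(x,0);
for sg in(1,-1):
  w=sg*xc@M;print("turn to put tool x on",sg,"box x",np.arctan2(w[1],w[0]))
g=b+x*-.070;print("behind latch",g, "tool shift mm",((np.append(g,.2)-t)@M*1000).round())
E
```

```text
[[ 0.5521  0.0642]
 [ 0.5756 -0.132 ]
 [ 0.7165  0.0823]
 [ 0.7364 -0.1144]]
x [0.99395637 0.10977583] yaw 0.10999751384325503 len [0.16542775 0.16178271] [0.19760407 0.19770648]
box [ 0.65759276 -0.02361339]
[[ 0.972  0.234 -0.   ]
 [ 0.234 -0.972  0.001]
 [-0.    -0.001 -1.   ]]
turn to put tool x on 1 box x 0.12585336626654553
turn to put tool x on -1 box x -3.015739287323248
behind latch [ 0.58801581 -0.0312977 ] tool shift mm [ 564. -557.   19.]
```

drive_tool:
  moves: "560 -555 10 0.126 1;560 -555 10 0.126 1;560 -555 10 0.126 1;560 -555 10 0.126 1;560 -555 10 0.126 1;560 -555 10 0.126 1;560 -555 10 0.126 1;560 -555 10 0.126 1;560 -555 10 0.126 1;560 -555 10 0.126 1;560 -555 10 0.126 1;560 -555 10 0.126 1"
  grip_force: 20

```text
t: 1.75
tool_pos: [0.5649, -0.0654, 0.2092]
tool_rot: [0.0, 0.998, 0.055, 0.0]
wrist_force: [0.0, -1.0, -0.6]
width: 0.004
gripper_force: 0.0
```

drive_tool:
  moves: "0 0 0 0 1;0 0 0 0 1"

```text
t: 2.0
tool_pos: [0.5635, -0.0675, 0.2088]
tool_rot: [0.0, 0.998, 0.055, -0.0]
wrist_force: [0.7, -0.9, 0.5]
width: 0.006
gripper_force: 0.0
```

drive_tool:
  moves: "28 -33 0 0 1;28 -33 0 0 1;28 -33 40 0 1;28 -33 80 0 1;28 -33 109 0 1;28 -33 109 0 1;28 -33 109 0 1"

```text
t: 2.88
tool_pos: [0.5883, -0.0326, 0.1011]
tool_rot: [0.0, 0.999, 0.054, 0.0]
wrist_force: [0.5, -0.9, -0.2]
width: 0.005
gripper_force: 0.0
```

```bash
cat >> h.py <<'E'
B=np.array([.6576,-.0236,0]);YAW=.11;RB=R.from_euler("z",YAW).as_matrix()
def boxf(p): return ((np.asarray(p)-B)@RB*1000).round(1)
E
python3 - <<'E'
from h import *
s=env.sense();print(boxf(s["tool_pos"]),s["wrist_force"].round(1))
i=env.get_image("side");cv2.imwrite("pics/l1.png",cv2.resize(i["color"][130:290,190:350],None,fx=3.5,fy=3.5))
E
```

```text
[-69.9  -1.3 101.1] [ 0.5 -0.9 -0.2]
```

View pics/l1.png

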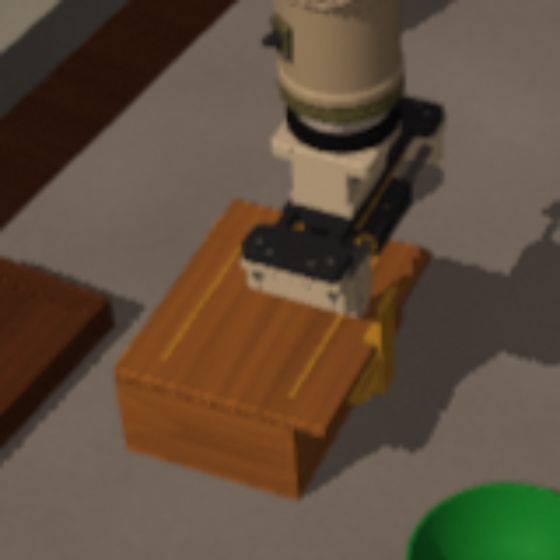

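drive_tool:
  moves: "-15 0 0 0 1;-27 0 2 0 1;-43 0 6 0 1;-55 0 12 0 1;-65 0 19 0 1;-74 0 30 0 1;-81 0 41 0 1;-85 0 52 0 1;-88 0 62 0 1;-88 0 71 0 1;-88 0 79 0 1;-88 0 79 0 1"

```text
t: 4.42
tool_pos: [0.501, -0.041, 0.021]
tool_rot: [0.0, 0.998, 0.055, 0.0]
wrist_force: [1.2, 0.7, 11.4]
width: 0.005
gripper_force: 5.2
```

```bash
python3 - <<'E'
from h import *
s=env.sense();print(boxf(s["tool_pos"]),s["wrist_force"].round(1))
E
```

```text
[-1.576e+02 -1.000e-01  2.100e+01] [ 1.2  0.7 11.4]
```

drive_tool:
  moves: "0 0 -40 0 1;0 20 -40 0 1;0 46 -40 0 1;20 46 -40 0 1;40 46 -40 0 1;49 46 -40 0 1;52 46 -40 0 1;54 46 -40 0 1"

```text
t: 5.42
tool_pos: [0.5586, -0.0808, 0.0608]
tool_rot: [0.0, 0.998, 0.055, -0.001]
wrist_force: [-0.5, 0.3, -0.1]
width: 0.004
gripper_force: 0.0
```

```bash
python3 - <<'E'
from h import *
s=env.sense();print(boxf(s["tool_pos"]),s["wrist_force"].round(1))
i=env.get_image("side");cv2.imwrite("pics/l2.png",cv2.resize(i["color"][130:290,190:350],None,fx=3.5,fy=3.5))
E
```

```text
[-104.7  -46.    60.8] [-0.5  0.3 -0.1]
```

View pics/l2.png

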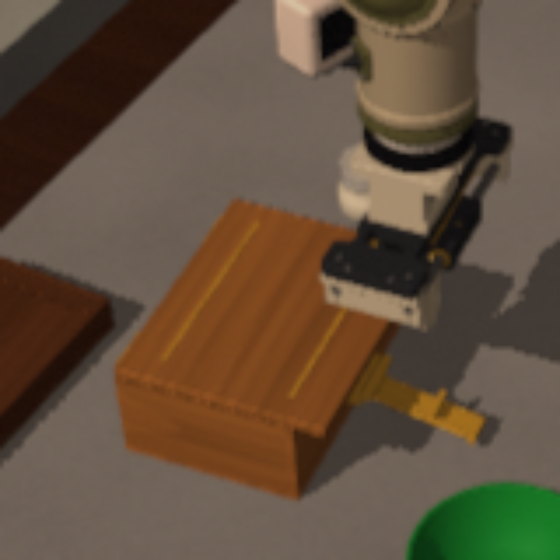

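The latch lies flat forward, from about (370,385) to (480,430) in the crop, and the fingers are in front of the lip. Next I press on the lip gently.

drive_tool:
  moves: "2 0 0 0 1;3 0 0 0 1;4 0 0 0 1;5 0 0 0 1;5 0 0 0 1"

```text
t: 6.1
tool_pos: [0.5619, -0.0805, 0.0609]
tool_rot: [0.0, 0.998, 0.055, -0.002]
wrist_force: [-6.5, -0.6, 5.8]
width: 0.005
gripper_force: 3.5
```

drive_tool:
  moves: "3 0 0 0 1;4 0 -1 0 1;4 0 -4 0 1;5 0 -8 0 1;5 0 -12 0 1;6 0 -16 0 1;6 0 -20 0 1;7 0 -24 0 1"

```text
t: 7.1
tool_pos: [0.5638, -0.0803, 0.0834]
tool_rot: [-0.0, 0.998, 0.054, -0.007]
wrist_force: [-16.9, -1.3, 1.0]
width: 0.005
gripper_force: 8.4
```

```bash
python3 - <<'E'
from h import *
s=env.sense();print(boxf(s["tool_pos"]),s["wrist_force"].round(1))
i=env.get_image("side");cv2.imwrite("pics/l3.png",cv2.resize(i["color"][130:290,190:350],None,fx=3.5,fy=3.5))
E
```

```text
[-99.5 -46.1  83.4] [-16.9  -1.3   1. ]
```

View pics/l3.png

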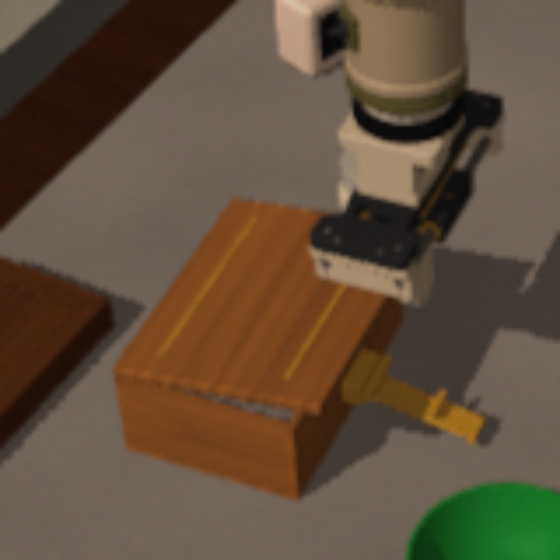

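drive_tool:
  moves: "2 0 -6 0 1;3 0 -12 0 1;5 0 -19 0 1;8 0 -27 0 1;11 0 -34 0 1;14 0 -41 0 1;18 0 -48 0 1;22 0 -55 0 1;26 0 -61 0 1;31 0 -67 0 1;36 0 -73 0 1;41 0 -78 0 1"

```text
t: 8.65
tool_pos: [0.5978, -0.0765, 0.1619]
tool_rot: [-0.0, 0.998, 0.054, -0.014]
wrist_force: [-44.8, -1.3, 33.2]
width: 0.006
gripper_force: 22.8
```

```bash
python3 - <<'E'
from h import *
s=env.sense();print(boxf(s["tool_pos"]),s["wrist_force"].round(1))
i=env.get_image("side");cv2.imwrite("pics/l4.png",cv2.resize(i["color"][90:290,150:350],None,fx=2.8,fy=2.8))
E
```

```text
[-65.3 -46.  161.9] [-44.8  -1.3  33.2]
```

View pics/l4.png

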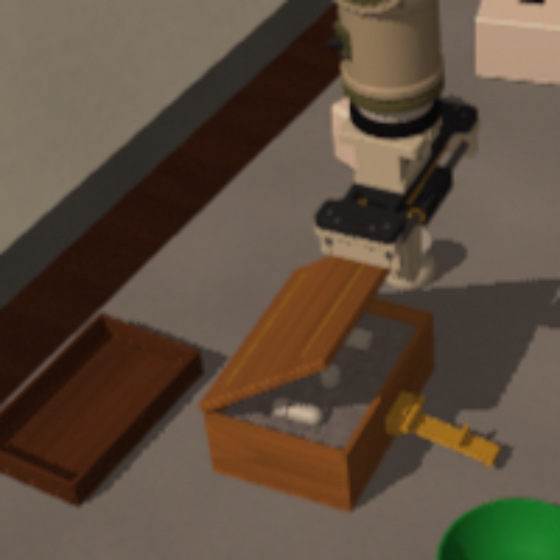

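drive_tool:
  moves: "-2 0 -4 0 1;2 0 -10 0 1;7 0 -17 0 1;12 0 -23 0 1;18 0 -29 0 1;24 0 -35 0 1;31 0 -40 0 1;37 0 -45 0 1;44 0 -49 0 1"

```text
t: 9.82
tool_pos: [0.6563, -0.0701, 0.2123]
tool_rot: [0.0, 0.998, 0.055, 0.0]
wrist_force: [-0.5, 0.1, -0.9]
width: 0.008
gripper_force: 0.3
```

```bash
python3 - <<'E'
from h import *
s=env.sense();print(boxf(s["tool_pos"]),s["wrist_force"].round(1))
E
```

```text
[ -6.4 -46.1 212.3] [-0.5  0.1 -0.9]
```

```bash
python3 - <<'E'
from h import *
i=env.get_image("side");cv2.imwrite("pics/l5.png",cv2.resize(i["color"][70:290,130:350],None,fx=2.5,fy=2.5))
E
```

```text
(no output)
```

View pics/l5.png

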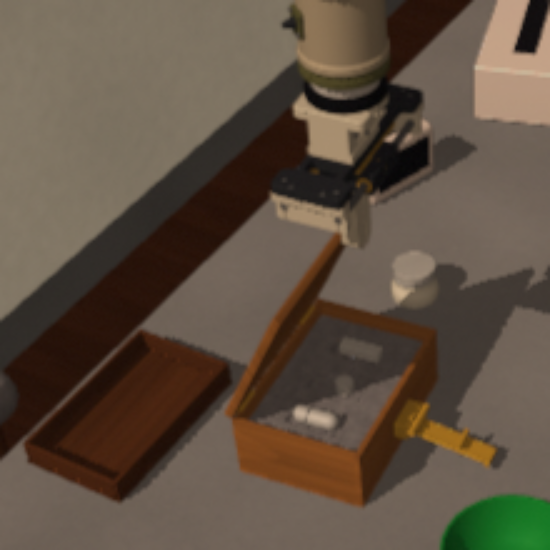

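drive_tool:
  moves: "8 0 -4 0 1;16 0 -6 0 1;25 0 -8 0 1;34 0 -8 0 1;43 0 -8 0 1;52 0 -8 0 1;60 0 -8 0 1;68 0 -8 0 1;76 0 -8 0 1;82 0 -8 0 1;86 0 -8 0 1;88 0 -8 0 1"

```text
t: 11.38
tool_pos: [0.7435, -0.0605, 0.2201]
tool_rot: [0.0, 0.998, 0.055, -0.0]
wrist_force: [-0.5, 0.8, 0.6]
width: 0.003
gripper_force: 0.0
```

drive_tool:
  moves: "-20 0 0 0 1;-60 0 -10 0 0.5;-110 0 -30 0 0.22;-150 -50 -50 0 0.22;-150 -100 -50 0 0.22;-150 -100 -50 0 0.22"

```text
t: 12.12
tool_pos: [0.5825, 0.0271, 0.2712]
tool_rot: [-0.001, 0.998, 0.058, 0.001]
wrist_force: [1.2, -0.4, -0.2]
width: 0.389
gripper_force: 0.0
```

```bash
python3 - <<'E'
from h import *
s=env.sense();print(boxf(s["tool_pos"]),s["wrist_force"].round(1),s["width"])
i=env.get_image("wrist");cv2.imwrite("pics/w1.png",i["color"])
E
```

```text
[-69.1  58.7 271.2] [ 1.2 -0.4 -0.2] 0.3892849898523844
```

View pics/w1.png

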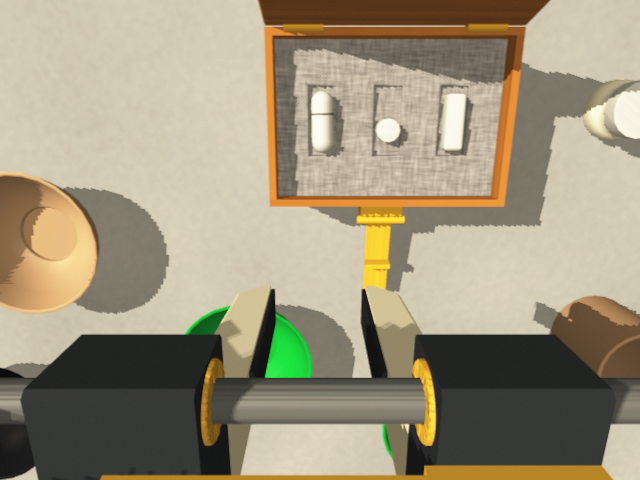

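The lid is open. In the wrist view the tube runs along its pocket from (322,89) to (323,153), the tin is at (388,130) and the case at (454,121). The bowl floor is at (50,234).

```bash
python3 - <<'E'
from h import *
s=env.sense();i=env.get_image("wrist");im=i["color"];g=cv2.cvtColor(im,cv2.COLOR_BGR2GRAY)
m=np.zeros_like(g);m[80:165,300:345]=(g[80:165,300:345]>175)*255
m=cv2.morphologyEx(m,cv2.MORPH_CLOSE,np.ones((5,5)))
c=max(blobs(m,50),key=cv2.contourArea);r=cv2.minAreaRect(c);print(r)
P=np.array([onz(i,p,.063,s)[:2] for p in c[:,0]],np.float32)*1000;r=cv2.minAreaRect(P);print(r)
v=cv2.fitLine(P,cv2.DIST_L2,0,.01,.01).ravel();print("axis world yaw",np.arctan2(v[1],v[0]))
t=np.array([*r[0],63])/1000;print("tube box",boxf(t))
M=rq(s["tool_rot"]).as_matrix();print("shift",((t-s["tool_pos"])@M*1000).round(1), "tool yaw",np.arctan2(M[1,0],M[0,0]))
print("bowl floor",onz(i,(50,234),.005,s)," tool_pos",s["tool_pos"])
E
```

```text
((321.9999694824219, 121.99998474121094), (83.99998474121094, 43.99999237060547), 90.0)
((651.8353271484375, 29.57498550415039), (67.97924041748047, 37.752376556396484), 6.494720458984375)
axis world yaw 0.18233089
tube box [ 0.1 53.5 63. ]
shift [ 68.8   2.8 207.8] tool yaw 0.11343498872819838
bowl floor [0.50787491 0.29724828 0.005     ]  tool_pos [0.58298162 0.02443255 0.2707511 ]
```

```bash
python3 - <<'E'
from h import *
s=env.sense();i=env.get_image("wrist");g=cv2.cvtColor(i["color"],cv2.COLOR_BGR2GRAY)
R0=g[80:165,300:345];print(g[121,300:346:3],np.percentile(R0,[50,90]))
M=rq(s["tool_rot"]).as_matrix()
for th in(200,215,230):
    m=np.zeros_like(g);m[80:165,302:343]=(R0[:,2:43]>th)*255
    m=cv2.morphologyEx(m,cv2.MORPH_CLOSE,np.ones((5,5)))
    cs=blobs(m,50)
    if not cs: continue
    c=max(cs,key=cv2.contourArea)
    P=np.array([onz(i,p,.068,s)[:2] for p in c[:,0]],np.float32)*1000;r=cv2.minAreaRect(P)
    v=cv2.fitLine(P,cv2.DIST_L2,0,.01,.01).ravel();yaw=np.arctan2(v[1],v[0])
    t=np.array([*r[0],63])/1000
    print(th,r,"yaw",yaw,boxf(t),"shift",((t-s["tool_pos"])@M*1000).round(1),"turn",-(yaw-np.arctan2(M[1,0],M[0,0])))
E
```

```text
[171 112 247 252 252 248 234 199 144 109  93  97 100 188 176 183] [177. 249.]
200 ((653.3499755859375, 35.36558532714844), (46.140018463134766, 13.328629493713379), 6.467352390289307) yaw 0.09575056 [ 2.2 59.1 63. ] shift [ 71.   -4.9 207.5] turn 0.015290926541308758
215 ((653.305419921875, 35.767147064208984), (46.13459777832031, 12.487750053405762), 6.430384635925293) yaw 0.10819424 [ 2.2 59.5 63. ] shift [ 71.   -5.3 207.5] turn 0.0028472499503892634
230 ((653.2490844726562, 36.5280876159668), (44.54200744628906, 10.714847564697266), 6.356376647949219) yaw 0.101672314 [ 2.3 60.2 63. ] shift [ 71.   -6.  207.5] turn 0.009369175280551312
```

drive_tool:
  moves: "40 -2.5 0 0 0.22;71 -2.5 30 0 0.22;71 -2.5 80 0 0.22;71 -2.5 120 0 0.22;71 -2.5 160 0 0.22;71 -2.5 170 0 0.22;71 -2.5 170 0 0.22"

```text
t: 13.15
tool_pos: [0.6538, 0.0318, 0.0999]
tool_rot: [0.0, 0.999, 0.054, -0.0]
wrist_force: [-0.2, 0.4, -0.3]
width: 0.394
gripper_force: 0.0
```

```bash
python3 - <<'E'
from h import *
s=env.sense();i=env.get_image("wrist");print(boxf(s["tool_pos"]),s["width"],s["wrist_force"].round(1))
cv2.imwrite("pics/w2.png",i["color"])
E
```

```text
[ 2.3 55.4 99.9] 0.39365073095689007 [-0.2  0.4 -0.3]
```

View pics/w2.png

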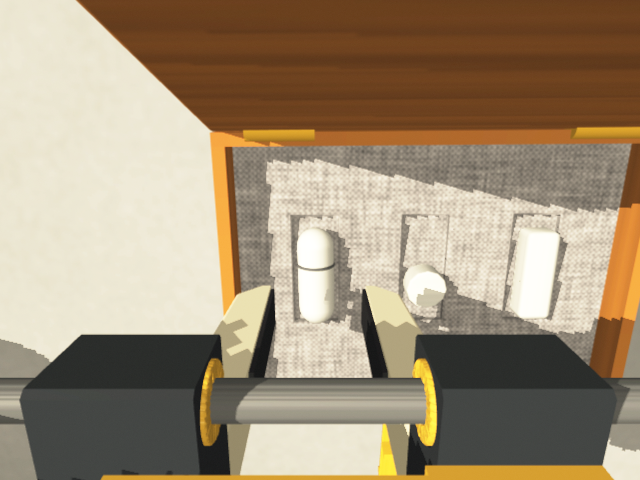

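The tube at (316,274) is centred between the fingertips at (273,290) and (362,290). The tin at (425,285) is clear, so I descend and grip.

drive_tool:
  moves: "1 0 15 0 0.22;1 0 30 0 0.22;1 0 39 0 0.22;1 0 39 0 0.22;1 0 39 0 0.6;1 0 39 0 1;1 0 39 0 1;1 0 39 0 1;1 0 39 0 1"
  grip_force: 12

```text
t: 14.32
tool_pos: [0.6548, 0.0329, 0.0614]
tool_rot: [-0.0, 0.998, 0.055, 0.0]
wrist_force: [-0.6, -0.3, 2.8]
width: 0.19
gripper_force: 12.0
```

drive_tool:
  moves: "0 0 -10 0 1;0 0 -30 0 1;0 0 -60 0 1;0 0 -100 0 1;0 0 -120 0 1;0 0 -120 0 1"

```text
t: 15.08
tool_pos: [0.6556, 0.0329, 0.184]
tool_rot: [-0.0, 0.998, 0.055, 0.002]
wrist_force: [0.6, -0.4, -0.2]
width: 0.189
gripper_force: 12.0
```

drive_tool:
  moves: "-20 -50 0 0 1;-40 -95 0 0 1;-60 -140 0 0 1;-80 -190 0 0 1;-100 -240 0 0 1;-119 -279 0 0 1;-119 -279 0 0 1;-119 -279 0 0 1;-119 -279 0 0 1"

```text
t: 16.2
tool_pos: [0.5064, 0.2955, 0.1808]
tool_rot: [0.0, 0.999, 0.054, -0.0]
wrist_force: [0.2, 0.2, -0.1]
width: 0.193
gripper_force: 12.0
```

```bash
python3 - <<'E'
from h import *
s=env.sense();M=rq(s["tool_rot"]).as_matrix();print(s["tool_pos"],s["width"],((np.array([.507,.297,.016])-s["tool_pos"])@M*1000).round(1))
i=env.get_image("top");hsv=cv2.cvtColor(i["color"],cv2.COLOR_BGR2HSV)
E
```

```text
[0.50639817 0.29553223 0.18083183] 0.1929580356065158 [  0.8  -1.5 164.8]
```

drive_tool:
  moves: "0 -1.5 40 0 1;0 -1.5 80 0 1;0 -1.5 115 0 1;0 -1.5 140 0 1;0 -1.5 155 0 1;0 -1.5 162 0 1;0 -1.5 165 0 1;0 -1.5 165 0 1"

```text
t: 17.25
tool_pos: [0.5059, 0.2988, 0.0166]
tool_rot: [-0.0, 0.998, 0.055, 0.0]
wrist_force: [-0.7, -0.7, -0.3]
width: 0.192
gripper_force: 12.0
```

drive_tool:
  moves: "0 0 1 0 1;0 0 2 0 1;0 0 3 0 1;0 0 3 0 1"

```text
t: 17.75
tool_pos: [0.5055, 0.2986, 0.0131]
tool_rot: [0.0, 0.998, 0.055, -0.0]
wrist_force: [0.7, -0.1, 0.1]
width: 0.189
gripper_force: 12.0
```

drive_tool:
  moves: "0 0 0.5 0 1;0 0 1 0 1;0 0 1.5 0 1;0 0 1.5 0 1"

```text
t: 18.25
tool_pos: [0.5056, 0.2986, 0.0123]
tool_rot: [-0.0, 0.998, 0.055, 0.0]
wrist_force: [-2.6, -1.6, 9.1]
width: 0.192
gripper_force: 12.0
```

Contact with the bowl floor. I ease off slightly, then open a little.

drive_tool:
  moves: "0 0 -0.7 0 1;0 0 -0.7 0 0.55;0 0 -0.7 0 0.5;0 0 -0.7 0 0.5;0 0 -0.7 0 0.5;0 0 -8 0 0.5;0 0 -16 0 0.45;0 0 -26 0 0.4;0 0 -45 0 0.4;0 0 -80 0 0.4;0 0 -120 0 0.4;0 0 -160 0 0.4"

```text
t: 19.75
tool_pos: [0.5053, 0.2985, 0.1736]
tool_rot: [-0.0, 0.998, 0.055, 0.0]
wrist_force: [0.1, -0.2, -0.1]
width: 0.298
gripper_force: 0.0
```

drive_tool:
  moves: "-40 0 -40 0 0.4;-80 0 -60 0 0.4;-100 0 -60 0 0.4;-100 0 -60 0 0.4;-100 0 -60 0 0.4"

```text
t: 20.38
tool_pos: [0.4071, 0.2877, 0.231]
tool_rot: [0.0, 0.999, 0.055, -0.0]
wrist_force: [0.7, -0.0, -0.5]
width: 0.299
gripper_force: 0.0
```

```bash
python3 - <<'E'
from h import *
s=env.sense();print(s["t"],s["tool_pos"],s["width"])
i=env.get_image("wrist");im=i["color"];g=cv2.cvtColor(im,cv2.COLOR_BGR2HSV)
m=cv2.inRange(g,(0,0,120),(180,60,255))
# project bowl rim and mask within
M=rq(s["tool_rot"]).as_matrix();T=np.eye(4);T[:3,:3]=M;T[:3,3]=s["tool_pos"];C=np.linalg.inv(T@i["hand_eye"])
def px(p): q=C[:3,:3]@p+C[:3,3];return [i["fx"]*q[0]/q[2]+i["cx"],i["fx"]*q[1]/q[2]+i["cy"]]
a=np.linspace(0,6.28,60);poly=np.array([px(np.array([.507+.05*np.cos(t),.297+.05*np.sin(t),.03])) for t in a],np.int32)
k=np.zeros(m.shape,np.uint8);cv2.fillPoly(k,[poly],255)
for c in blobs(m&k,60):
    P=np.array([onz(i,p,.014,s)[:2] for p in c[:,0]],np.float32)*1000;print("pale in bowl",cv2.minAreaRect(P))
b=blobs(cv2.inRange(g,(3,70,60),(20,255,255)),1500)
for c in b:
    P=np.array([onz(i,p,.05,s)[:2] for p in c[:,0]],np.float32)*1000;print("brown",cv2.minEnclosingCircle(P))
t=env.get_image("top");g=cv2.cvtColor(t["color"],cv2.COLOR_BGR2HSV)
for c in blobs(cv2.inRange(g,(45,120,40),(80,255,255))):
    P=np.array([onz(t,p,.05)[:2] for p in c[:,0]],np.float32)*1000;print("green",cv2.minEnclosingCircle(P))
for c in blobs(cv2.inRange(g,(3,90,60),(25,255,255)),500): print("brown top",cv2.boundingRect(c))
E
```

```text
20.375 [0.4070942  0.28770548 0.23104437] 0.2989162091213941
pale in bowl ((503.377685546875, 299.36700439453125), (48.49790573120117, 17.758058547973633), 6.631043434143066)
brown ((135.08261108398438, 246.46656799316406), 256.1831970214844)
brown ((509.22515869140625, 300.3802795410156), 68.47476959228516)
green ((351.7188720703125, -139.56732177734375), 67.23302459716797)
green ((400.95849609375, 80.84029388427734), 67.08157348632812)
brown top (438, 252, 41, 32)
brown top (191, 224, 53, 44)
brown top (309, 166, 83, 95)
brown top (269, 105, 119, 70)
brown top (132, 104, 87, 72)
brown top (166, 70, 85, 23)
brown top (0, 43, 168, 105)
```

```bash
python3 -c "
from bench import env
print(env.sign_off())"
```

```text
the job is handed in; nothing more can be done
None
```

I handed the job in at about 20 s of the 72 s allowed: the latch is down, the lid is leaning open, and the pill tube is lying released in the brown bowl; I saw nothing else disturbed, though I re-measured only the bowls afterwards.

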